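Slide the catch tray over the thing in the tray stand

ROBOT

A 7-joint arm with a two-finger parallel gripper is mounted at the origin on the work surface. World frame = base frame: x ahead of the robot, y to its left, z up, the work surface at z = 0. Lengths are in m, angles in degrees, forces in N, time in s.
With the tool pointing down it reaches from about 0.35 to 0.9 m from the base axis. Payload 19.9 kg.
Tool frame: the origin (TCP) lies between the finger pads; the fingertips stand 8 mm ahead of it and the grasp point (between the pads) lies 11 mm behind it; z points along the fingers, y is the line along which they close (so a half turn about z gives the same grasp; the last joint's range is limited). The gripper opens to 85 mm and grips with 20 to 120 N. Pads are 22 mm wide; open, the fingers measure 114 mm over their backs; the gripper's body (76 mm by 85 mm) begins 54 mm behind the grasp point. The pads swing forward as they close: fully open they stand 13 mm farther back than shut.
Start: joints at [69.07, 23.915, -0.59, 92.452, 0.269, 63.638, -3.037], TCP at [0.199, -0.593, 0.239] pointing down, gripper open.
Joint ranges: [-161.28, 161.28], [-22.2, 115.67], [-73.04, 71.86], [3.21, 147.25], [-68.34, 248.33], [10.77, 114.83], [-161.83, 161.83]. Speed limits (degrees/s): [108.29, 108.29, 136.94, 136.94, 172.46, 172.46, 172.46].

INTERFACE

Orientations are given as [roll, pitch, yaw] about the fixed x, y, z axes, in that order (R = Rz(yaw) Ry(pitch) Rx(roll)).
In Python, from station import bot gives the robot as it stands.
- The arm moves only by the tool send_rows, never from a script. Its argument "steps" is a list of rows, each a list of 3 entries, a list of its own where there are three numbers: the shift along the world's x, y, z in m, then the turn, a rotation vector about the world's x, y, z in degrees, then the opening, from 0 (shut) to 1 (fully open). A call has 1 to 20 rows; each row shifts and turns the commanded pose from where the row before left it; what a row does not reach is not made up. A row lasts 1/8 s, in which the tool goes at most 62.5 mm and 10.7 degrees, less where a joint would pass 70% of its speed; a pose out of reach is approached as far as the arm can. A call is refused whole if a number of a shift passes 0.0625 or a number of a turn 10.7, either way. A call with a gripper value outside its range is refused whole. The fingers move at their own pace and stop on an object; the grip force is fixed at half the most. Time passes only in rows, so rows that do not move let the fingers close. It gives the time, the measured TCP pose, the force and the opening at its end, in the units of the state.
- bot.observe(): the state, without advancing time (a new reading comes with each control period).
- bot.grab_frame(name): name is "scene" or "top" or "wrist"; returns (picture, depth): 400x640x3 uint8, red, green, blue; 400x640 float32, m along the optical axis (not along the pixel's ray), 0 where there is no reading.
- bot.camera_info(name): a dict with "fx", "fy", "cx", "cy" (pixels), "origin" and "rotation" of the camera in the world. Camera axes: x right, y up, looking along -z (the intrinsics and any distortion apply to the point x, -y, -z); pixel columns grow to the right and rows downward; lengths in m; the calibration is good to about 2 mm. The wrist camera is an equidistant fisheye: a pixel r from the principal point sees the ray r / f radians off the axis. A picture is of the moment at which its call begins: read the wrist's pose just before it. camera_info takes no time and is no camera call; for the wrist camera it gives the pose at the moment of the call.
- bot.hand_in(): hands the job in, once; it reports no verdict.
The state is a dict: "clock": time; "q": joint angles; "joint_vel": joint speeds; "effort": joint torques, N m; "position": TCP position; "orientation": TCP orientation; "force": force on the tool from outside, world axes, zero at the start; "ft_torque": the same for the moment, N m; "grip_width": finger opening in m.
Only numpy, scipy, OpenCV 4.12 (cv2) and the standard library are available. Lean on these libraries where they do the work, as an engineer would, in place of code of your own. Each camera call takes 0.05 s, during which the arm holds its last target. There are 200 camera calls.

TASK

Pick up the steel catch tray by its wooden grip and slide it gently, nose first, into the tray stand, on the lowest pair of orange rails that clears whatever is standing in the stand's bay. Push it fully home, until you feel it press on the back stops, without forcing it, let go so that it lies flat on both rails, and leave everything else where it is.

Things in the scene. Friction and masses are not known exactly. Their poses are not given: they have to be found in the camera images.
- tray: Loose stainless catch tray, about 0.24 kg. Sheet 100 mm long (x) by 146 mm wide (y), 5 mm thick; rims on both sides (x -50 to +25 mm) and the rear rise to 27 mm above the underside; the nose is open. Origin: centre of the sheet's underside; z up, x points to the nose. A neck 40 mm wide, 6 mm thick runs back from x = -50 mm to a wooden grip block. Centre of mass 20 to 25 mm behind the origin.
- tray_nose (a point): Middle of the tray's nose edge, on the underside, at tray x = +50 mm. The last 25 mm of each side are bevelled: the nose edge is 110 mm wide, the tray 146 mm wide from x = +25 mm back.
- tray_grip (a point): Point in the tray's wooden grip block, to be pinched across its 24 mm width (along the tray's y) from above. The block is 50 mm long (tray x -145 to -95 mm), 24 mm wide, 40 mm tall from the tray's underside, with nothing beside it; this point is at tray x = -120 mm, y = 0, 24 mm above the underside. Axes as the tray's.
- stand: Fixed tray stand, open in front (-x of its frame), on top and between its two back posts. Origin: on the worktop, middle of the bay; x points to the back, z up. This is the pose of the black plinth; the cage on it is offset (see mouth). Back posts stop the tray's nose at x = +50 mm: at home the tray's origin is at x = 0. Pushing the tray on the stand with over 30 N is forcing it.
- mouth (a point): Worktop point under the front of the stand, stand x = -50 mm, on the plinth's centre line. The aluminium cage (walls and rails) is clamped in slots: it sits up to 14 mm to either side (y) of this line and 0 to 12 mm above nominal, parallel to the plinth, fixed in use. That offset is not measured: see or feel it. Side walls: 149.5 mm apart inside, 6 mm thick, from 30 up to 180 mm.
- low_rails (a point): Nominal height of the lowest rail tops, 62 mm above the worktop, over mouth; the middle and top pairs are 38 and 76 mm higher. True rails are 0 to 12 mm above nominal. Rails: orange ledges 6 mm thick, 26 mm wide, on both side walls, stand x -50 to +50 mm; 32 mm free above each up to the next ledge (a grey lip over the top pair), so the rimmed tray has 5 mm of play in height and 1.75 mm to either side.
- cup: Loose white ceramic espresso cup, 60 mm across, 52 mm tall; origin: centre of its underside. The cup, the tamper or the canister stands near the centre of the stand's bay, the other two stand elsewhere. Cup in the bay: the lowest rails clear it.
- tamper: Loose stainless tamper standing upright, 58 mm across its foot, 88 mm tall; origin: centre of its underside. In the bay it needs the middle rails.
- canister: Loose clear acrylic canister with a dark lid, 64 mm across, 124 mm tall; origin: centre of its underside. In the bay it needs the top rails.
- brush: Loose wooden-handled bristle brush lying on the worktop to the left, a bystander.
- pitcher: Loose steel milk pitcher, 84 mm across, 100 mm tall, at the left, a bystander; origin: centre of its underside.
- jar: Loose amber glass jar, 70 mm across, 100 mm tall, at the right, a bystander; origin: centre of its underside.
Mind the look-alikes: they are no part of the job. What is shaped like the cup but black or green is not meant.

How it is judged (in metres and radians):
On the way, in this order (a step that is already met when the one before it is completed fails the run):
1. the tray is lifted clear of the worktop (height (world z) of tray above 0.03 m), for 0.1 s.
2. the tray's nose is between the side walls above the lowest pair of rails that clears the thing in the bay (x of tray in the frame of stand between -0.085 and -0.01 m and y of tray in the frame of stand between -0.022 and 0.022 m and ((horizontal distance between cup and stand below 0.05 m and z of tray in the frame of stand between 0.058 and 0.092 m) or (horizontal distance between tamper and stand below 0.05 m and z of tray in the frame of stand between 0.096 and 0.13 m) or (horizontal distance between canister and stand below 0.05 m and z of tray in the frame of stand between 0.134 and 0.168 m))), for 0.1 s.
3. the tray, on that pair of rails, is pressed home against the back stops (x of tray in the frame of stand above -0.004 m and contact force between tray and stand above 4 N and ((horizontal distance between cup and stand below 0.05 m and z of tray in the frame of stand between 0.058 and 0.079 m) or (horizontal distance between tamper and stand below 0.05 m and z of tray in the frame of stand between 0.096 and 0.117 m) or (horizontal distance between canister and stand below 0.05 m and z of tray in the frame of stand between 0.134 and 0.155 m))), for 0.05 s.
At the end, for the whole second after the job is handed in: The tray rests, released, on the lowest pair of rails that clears the thing in the bay (underside 4 mm below to 17 mm above that pair's nominal height), within 4 mm of its home depth, flat within 0.05 rad, in line with the stand within 0.07 rad, and within 19 mm of the plinth's centre line (x of tray in the frame of stand between -0.004 and 0.004 m and y of tray in the frame of stand between -0.019 and 0.019 m and ((horizontal distance between cup and stand below 0.05 m and z of tray in the frame of stand between 0.058 and 0.079 m) or (horizontal distance between tamper and stand below 0.05 m and z of tray in the frame of stand between 0.096 and 0.117 m) or (horizontal distance between canister and stand below 0.05 m and z of tray in the frame of stand between 0.134 and 0.155 m)) and angle between tray's own z axis and vertical below 0.05 rad and angle between the x axis of tray and the x axis of stand, either way round below 0.07 rad and linear speed of tray below 0.01 m/s); the robot touches nothing.
It fails at once if the tray is forced against the stand (more than 30 N) (contact force between tray and stand above 30 N).
It fails at once if the robot pushes on the stand itself (more than 30 N) (contact force between any of the arm, the fingers and stand above 30 N).
It fails at once if the cup, tamper or canister is displaced by more than 15 mm (distance of any of cup, tamper, canister from where it was at the start of the episode above 0.015 m).
It fails at once if the brush, pitcher or jar is displaced by more than 30 mm (distance of any of brush, pitcher, jar from where it was at the start of the episode above 0.03 m).
It also fails if it takes over 72 s, if anything falls off the work surface, if the arm or the gripper's body presses on something with over 40 N, if the wrist force passes 120 N, or if a joint passes its speed limit or range.

## Working session

There is one attempt and no reset: what is moved stays moved. The work goes in short steps, Python scripts to look and compute and a tool call to move; the robot and the scene stay as the last step left them, time stands still between calls to the robot, and variables do not carry over. Pictures are saved under pics/ and viewed, on a budget of 10 in all, crops included, one or two more only if the job needs it, and the job is handed in when it is done.

Besides the shell and the picture viewer there is one more tool, called after "Emit:" as name([rows], argument=value, ...), one row to a line, values as JSON. send_rows: Moves the arm, as the interface text tells. Its arguments: {"type":"object","properties":{"steps":{"type":"array"}},"required":["steps"]}

```bash
ls; mkdir -p pics
cat > h.py <<'E'
import numpy as np, cv2
from station import bot
def cloud(d, c):
    v,u=np.mgrid[:d.shape[0],:d.shape[1]]
    P=np.stack([(u-c['cx'])/c['fx']*d, -(v-c['cy'])/c['fy']*d, -d],-1)
    return P@np.array(c['rotation']).T+np.array(c['origin'])
def load(n,tag):
    z=np.load(f'{tag}_{n}.npz',allow_pickle=True); return z['im'],z['d'],z['P']
E
python3 - <<'E'
from h import *
for n in ('scene','top'):
    c=bot.camera_info(n); im,d=bot.grab_frame(n); print(n,c)
    np.savez(f'a_{n}.npz',im=im,d=d,P=cloud(d,c)); cv2.imwrite(f'pics/a_{n}.png',im[...,::-1])
print(bot.observe())
E
```

```text
pics
scene {'fx': 379.4026848894224, 'fy': 379.4026848894224, 'cx': 319.24600834379544, 'cy': 193.79926163918128, 'origin': array([1.41482438, 0.09278264, 0.77616084]), 'rotation': array([52.28548277, -0.2118049 , 96.72535214])}Traceback (most recent call last):
  File "<stdin>", line 4, in <module>
  File "h.py", line 6, in cloud
    return P@np.array(c['rotation']).T+np.array(c['origin'])
           ~~~~~~~~~~~~~~~~~~~~~~~~~~~^~~~~~~~~~~~~~~~~~~~~~
ValueError: operands could not be broadcast together with shapes (400,640) (3,)
```

Rotation is given as roll, pitch, yaw in degrees.

```bash
sed -i "s/np.array(c\['rotation'\]).T/rot(c['rotation']).T/; 2a from scipy.spatial.transform import Rotation as Rn\nrot=lambda a: Rn.from_euler('xyz',a,degrees=True).as_matrix()" h.py
python3 - <<'E'
from h import *
for n in ('scene','top'):
    c=bot.camera_info(n); im,d=bot.grab_frame(n); P=cloud(d,c); print(n,c, (d>0).mean())
    np.savez(f'a_{n}.npz',im=im,d=d,P=P); cv2.imwrite(f'pics/a_{n}.png',im[...,::-1])
    print(np.percentile(P[d>0],[1,50,99],axis=0).round(3))
print(bot.observe())
E
```

```text
scene {'fx': 379.4026848894224, 'fy': 379.4026848894224, 'cx': 319.24600834379544, 'cy': 193.79926163918128, 'origin': array([1.41482438, 0.09278264, 0.77616084]), 'rotation': array([52.28548277, -0.2118049 , 96.72535214])} 0.9958671875
[[-1.375 -1.505 -0.753]
 [ 0.504 -0.009  0.002]
 [ 1.025  1.365  0.434]]
top {'fx': 463.17492348353613, 'fy': 463.17492348353613, 'cx': 320.04906537238753, 'cy': 198.43248125457686, 'origin': array([ 0.40114001, -0.02423508,  1.44001878]), 'rotation': array([  6.28954567,   0.50667832, -91.36339207])} 0.9962109375
[[-2.300e-02 -1.349e+00 -7.570e-01]
 [ 5.550e-01 -1.400e-02  1.000e-03]
 [ 1.625e+00  1.364e+00  6.350e-01]]
{'clock': 0.15, 'q': array([69.07145624, 23.94040802, -0.59086355, 92.47787013,  0.2679067 ,
       63.63890791, -3.03329471]), 'joint_vel': array([-0.07745325, -0.05090779, -0.09000527, -0.16006917,  0.01315205,
       -0.06312125,  0.0293576 ]), 'effort': array([ 7.90391314e-04, -8.64749193e+01,  6.78871125e-01, -4.35058880e+01,
        1.90840708e-02,  5.94394107e-03, -1.00839443e-05]), 'position': array([ 0.19876018, -0.59226999,  0.2387995 ]), 'orientation': array([-1.79944280e+02,  3.12395840e-03,  1.85544762e+01]), 'force': array([-0.90888364, -0.51231543,  0.3642443 ]), 'ft_torque': array([ 0.01284447, -0.01031126, -0.01034793]), 'grip_width': 0.08531383454762237}
```

View pics/a_scene.png

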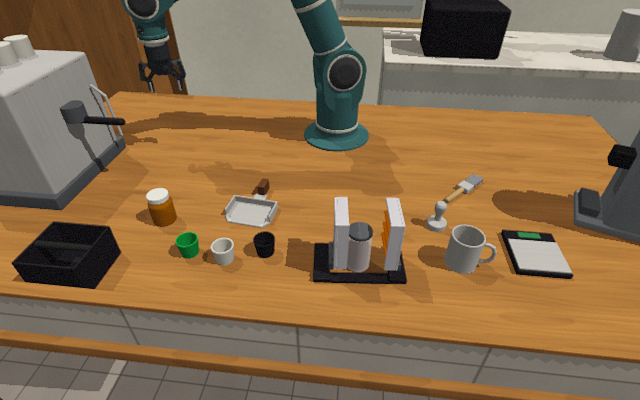

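View pics/a_top.png

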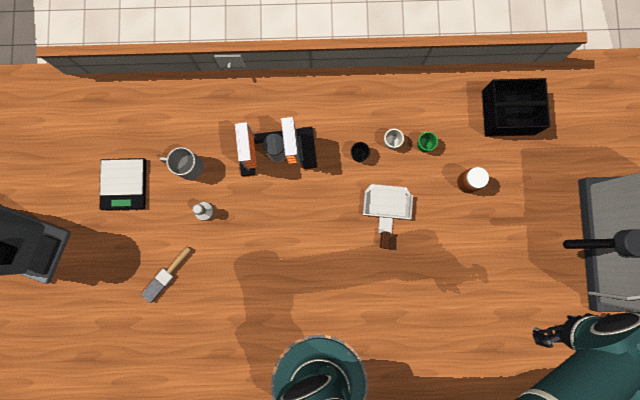

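Canister (dark lid, clear body) stands in the bay at scene (358,245) / top (275,147), so the top rails are needed. The tray is at top (388,203), with its grip at (388,240). I'll measure both.

Run:
```python
from h import *
im,d,P=load('top','a')
def rect(m,lab):
    pts=P[m][:,:2].astype(np.float32); r=cv2.minAreaRect(pts); print(lab,len(pts),'c',np.round(r[0],4),'sz',np.round(r[1],4),'ang',round(r[2],2),'z',np.percentile(P[m][:,2],[5,50,95]).round(4)); return r
X,Y,Z=P[...,0],P[...,1],P[...,2]
v,u=np.mgrid[:400,:640]
hsv=cv2.cvtColor(im,cv2.COLOR_RGB2HSV)
def roi(a,b,c,e): return (u>=a)&(u<b)&(v>=c)&(v<e)
g=roi(350,425,175,255)
print('floor',np.percentile(Z[roi(420,460,200,260)],[5,50,95]))
rect(g&(hsv[...,1]<60)&(hsv[...,2]>120),'tray light')
gm=g&(v>228)&(Z>0.025); rect(gm,'grip top'); 
nk=g&(v>217)&(Z>0.003)&(v<233)&(hsv[...,1]<60); rect(nk,'neck')
s=roi(225,325,105,185)
for lab,m in (('wallL',s&(u<262)&(Z>0.165)),('wallR',s&(u>=282)&(Z>0.165)),('lid',s&(u>258)&(u<285)&(Z>0.1)&(Z<0.14)),('plinth',s&(Z>0.008)&(Z<0.04)&(hsv[...,2]<60))): rect(m,lab)
rect(roi(380,410,120,152)&(Z>0.02),'cup'); rect(roi(190,216,198,225)&(Z>0.01),'tamper')
for n in ('top',):
    b=cv2.resize(im[100:255,225:425],None,fx=4,fy=4,interpolation=cv2.INTER_CUBIC)
im2,_,_=load('scene','a'); a=cv2.resize(im2[180:295,215:415],None,fx=4,fy=4,interpolation=cv2.INTER_CUBIC)
cv2.imwrite('pics/crop1.png',np.vstack([cv2.resize(b,None,fx=.55,fy=.55),cv2.resize(a,None,fx=.55,fy=.55)])[...,::-1])
```

```text
floor [-0.00478743  0.00023657  0.00567316]
tray light 1685 c [ 0.5139 -0.1536] sz [0.1604 0.3034] ang 13.21 z [0.0002 0.0061 0.0267]
grip top 151 c [ 0.4267 -0.1243] sz [0.2    0.0514] ang 89.96 z [0.0338 0.0394 1.44  ]
neck 188 c [ 0.4703 -0.2432] sz [0.0968 0.0449] ang 87.53 z [0.0037 0.0077 0.0273]
wallL 476 c [0.5659 0.1128] sz [0.4225 0.0716] ang 30.14 z [0.1835 0.1886 0.1941]
wallR 462 c [0.5821 0.0358] sz [0.3791 0.0423] ang 12.0 z [0.1841 0.1883 0.193 ]
lid 391 c [0.7078 0.1137] sz [0.062  0.0591] ang 2.19 z [0.1164 0.1247 0.1298]
plinth 781 c [0.7114 0.1174] sz [0.1303 0.2384] ang 5.68 z [0.0095 0.0163 0.0329]
cup 172 c [ 0.5739 -0.1549] sz [0.0572 0.4294] ang 60.49 z [0.0223 0.0468 0.0547]
tamper 306 c [0.4896 0.1668] sz [0.413  0.0823] ang 76.42 z [0.0159 0.0249 0.0904]
```

View pics/crop1.png

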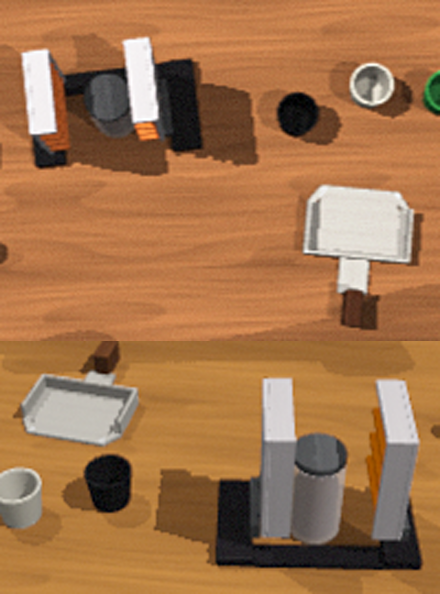

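Run:
```python
from h import *
im,d,P=load('top','a')
X,Y,Z=P[...,0],P[...,1],P[...,2]; v,u=np.mgrid[:400,:640]; hsv=cv2.cvtColor(im,cv2.COLOR_RGB2HSV)
c=bot.camera_info('top'); Rm=rot(c['rotation']); O=np.array(c['origin'])
def plane(m,z):
    D=np.stack([(u-c['cx'])/c['fx'],-(v-c['cy'])/c['fy'],-np.ones_like(u,float)],-1)@Rm.T
    t=(z-O[2])/D[...,2]; return (O+D*t[...,None])[m][:,:2]
def big(m):
    n,l,s,_=cv2.connectedComponentsWithStats((m&(d>0)).astype(np.uint8),connectivity=4); return l==1+s[1:,4].argmax()
def rect(m,lab,z=None):
    m=big(m); zz=np.median(Z[m]); pts=plane(m,zz if z is None else z).astype(np.float32); r=cv2.minAreaRect(pts)
    w,V=np.linalg.eigh(np.cov(pts.T)); 
    print(lab,m.sum(),'c',np.round(r[0],4),'mean',pts.mean(0).round(4),'sz',np.round(r[1],4),'ang',round(r[2],2),'pca',np.round(np.degrees(np.arctan(V[1,1]/V[0,1])),2),'z',zz.round(4)); return r
roi=lambda a,b,c,e: (u>=a)&(u<b)&(v>=c)&(v<e)
g=roi(350,425,175,255)
rect(g&(hsv[...,1]<70)&(hsv[...,2]>110),'tray light',.01)
rect(g&(v>228)&(Z>0.028),'grip top')
rect(g&(hsv[...,1]<60)&(hsv[...,2]>110)&(v>219),'neck',.006)
s=roi(225,325,105,185)
rect(s&(u<262)&(Z>0.165),'wallL'); rect(s&(u>=278)&(Z>0.165),'wallR')
rect(s&(u>258)&(u<285)&(Z>0.1)&(Z<0.14),'lid')
pm=s&(Z>0.005)&(Z<0.035)&(hsv[...,2]<70); print('plinth z',np.percentile(Z[pm],[10,50,90]),[ (u[pm].min(),u[pm].max(),v[pm].min(),v[pm].max())])
pp=plane(pm,np.median(Z[pm])).astype(np.float32);print(cv2.minAreaRect(pp))
# tray rim silhouette
```

```text
tray light 1693 c [ 0.5215 -0.2222] mean [ 0.5354 -0.2233] sz [0.1507 0.1479] ang 83.34 pca 81.98 z 0.0061
grip top 139 c [ 0.4266 -0.2095] mean [ 0.4264 -0.2095] sz [0.0247 0.0499] ang 83.04 pca -6.6 z 0.0392
neck 168 c [ 0.4688 -0.2141] mean [ 0.4695 -0.2142] sz [0.0412 0.0406] ang 83.85 pca -67.16 z 0.007
wallL 463 c [0.7007 0.1925] mean [0.7016 0.1926] sz [0.1102 0.0347] ang 3.75 pca 5.08 z 0.1885
wallR 456 c [0.7138 0.0641] mean [0.714  0.0641] sz [0.1094 0.0333] ang 6.11 pca 6.0 z 0.1883
lid 391 c [0.7055 0.1136] mean [0.7066 0.1132] sz [0.058 0.065] ang 89.13 pca 16.38 z 0.1247
plinth z [0.00938128 0.01588939 0.02056462] [(np.int64(240), np.int64(316), np.int64(127), np.int64(175))]
((0.7110034227371216, 0.11622028052806854), (0.13025103509426117, 0.24000249803066254), 5.6429219245910645)
```

Only the canister (dark lid, clear body) is in the bay, so the job is the top rails. Cage centre is about (0.7075, 0.128), yaw about 5.8°, with the wall tops at 0.188 (cage about +8 mm). Tray grip is at (0.4265, -0.2095), yaw -6.6°. Moving above the grip.

Emit:
send_rows([
  [[0.019, 0.0319, -0.008], [0, 0, -2.1], 1],
  [[0.019, 0.0319, -0.008], [0, 0, -2.1], 1],
  [[0.019, 0.0319, -0.008], [0, 0, -2.1], 1],
  [[0.019, 0.0319, -0.008], [0, 0, -2.1], 1],
  [[0.019, 0.0319, -0.008], [0, 0, -2.1], 1],
  [[0.019, 0.0319, -0.008], [0, 0, -2.1], 1],
  [[0.019, 0.0319, -0.008], [0, 0, -2.1], 1],
  [[0.019, 0.0319, -0.008], [0, 0, -2.1], 1],
  [[0.019, 0.0319, -0.008], [0, 0, -2.1], 1],
  [[0.019, 0.0319, -0.008], [0, 0, -2.1], 1],
  [[0.019, 0.0319, -0.008], [0, 0, -2.1], 1],
  [[0.019, 0.0319, -0.008], [0, 0, -2.1], 1],
  [[0, 0, 0], [0, 0, 0], 1],
  [[0, 0, 0], [0, 0, 0], 1],
])

```text
clock: 1.9
position: [0.4265, -0.2101, 0.1433]
orientation: [180.0, 0.0, -6.6]
force: [-0.4, -0.4, 0.3]
grip_width: 0.0854
```

```bash
cat >> h.py <<'E'
def wcloud(d,c):
    v,u=np.mgrid[:d.shape[0],:d.shape[1]]; x=(u-c['cx'])/c['fx']; y=(v-c['cy'])/c['fy']; r=np.hypot(x,y)+1e-9
    s=np.tan(np.minimum(r,1.4))/r
    return np.stack([x*s*d,-y*s*d,-d],-1)@rot(c['rotation']).T+np.array(c['origin'])
E
python3 - <<'E'
from h import *
s=bot.observe(); print({k:np.round(s[k],4) for k in('clock','position','orientation','force')})
c=bot.camera_info('wrist'); im,d=bot.grab_frame('wrist'); P=wcloud(d,c); print(c)
np.savez('b_wrist.npz',im=im,d=d,P=P); cv2.imwrite('pics/b_wrist.png',im[...,::-1])
hsv=cv2.cvtColor(im,cv2.COLOR_RGB2HSV); m=(d>0)&(P[...,2]>.03)&(P[...,2]<.05)&(abs(P[...,0]-.4265)<.06)&(abs(P[...,1]+.21)<.04)
n,l,st,_=cv2.connectedComponentsWithStats(m.astype(np.uint8)); q=P[l==1+st[1:,4].argmax()]
print(len(q),cv2.minAreaRect(q[:,:2].astype(np.float32)),np.median(q[:,2]))
E
```

```text
{'clock': np.float64(1.9), 'position': array([ 0.4265, -0.2101,  0.1433]), 'orientation': array([ 1.799962e+02,  1.990000e-02, -6.640700e+00]), 'force': array([-0.3686, -0.3578,  0.3062])}
{'fx': 309.70691628693146, 'fy': 309.70691628693146, 'cx': 318.0639641235535, 'cy': 200.75488958188652, 'origin': array([ 0.50836562, -0.2206172 ,  0.27825347]), 'rotation': array([-1.86548182e+01,  9.96722378e-03, -9.66287854e+01])}
1685 ((0.42733150720596313, -0.21126782894134521), (0.02353009209036827, 0.04877264425158501), 82.79847717285156) 0.040231630450467154
```

View pics/b_wrist.png

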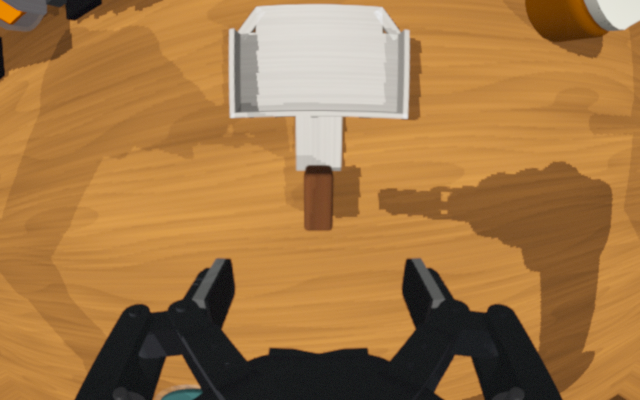

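Wrist view: the wooden block at (318,198) lies centred between the open fingers and in line with the neck. Descending and closing.

Emit:
send_rows([
  [[0.0005, -0.0007, -0.022], [0, 0, -0.3], 1],
  [[0, 0, -0.022], [0, 0, 0], 1],
  [[0, 0, -0.022], [0, 0, 0], 1],
  [[0, 0, -0.022], [0, 0, 0], 1],
  [[0, 0, -0.02], [0, 0, 0], 1],
  [[0, 0, -0.013], [0, 0, 0], 1],
  [[0, 0, -0.007], [0, 0, 0], 1],
  [[0, 0, 0], [0, 0, 0], 1],
  [[0, 0, 0], [0, 0, 0], 0],
  [[0, 0, 0], [0, 0, 0], 0],
  [[0, 0, 0], [0, 0, 0], 0],
  [[0, 0, 0], [0, 0, 0], 0],
  [[0, 0, 0], [0, 0, 0], 0],
  [[0, 0, 0], [0, 0, 0], 0],
])

```text
clock: 3.7
position: [0.4274, -0.2105, 0.0156]
orientation: [180.0, -0.0, -6.9]
force: [-1.6, 0.9, 7.4]
grip_width: 0.0234
```

Emit:
send_rows([
  [[0, 0, 0.008], [0, 0, 0], 0],
  [[0, 0, 0.018], [0, 0, 0], 0],
  [[0, 0, 0.023], [0, 0, 0], 0],
  [[0, 0, 0.025], [0, 0, 0], 0],
  [[0, 0, 0.025], [0, 0, 0], 0],
  [[0, 0, 0.025], [0, 0, 0], 0],
  [[0, 0, 0.017], [0, 0, 0], 0],
  [[0, 0, 0.0075], [0, 0, 0], 0],
  [[0, 0, 0], [0, 0, 0], 0],
  [[0, 0, 0], [0, 0, 0], 0],
])

```text
clock: 4.95
position: [0.427, -0.2103, 0.1631]
orientation: [-180.0, 0.1, -6.9]
force: [0.2, -0.9, -2.8]
grip_width: 0.0235
```

Emit:
send_rows([
  [[0.0008, 0.01, 0], [0, 0, 0.5], 0],
  [[0.0012, 0.018, 0], [0, 0, 0.7], 0],
  [[0.0018, 0.026, 0], [0, 0, 1.05], 0],
  [[0.0018, 0.026, 0], [0, 0, 1.05], 0],
  [[0.0018, 0.026, 0], [0, 0, 1.05], 0],
  [[0.0018, 0.026, 0], [0, 0, 1.05], 0],
  [[0.0018, 0.026, 0], [0, 0, 1.05], 0],
  [[0.0018, 0.026, 0], [0, 0, 1.05], 0],
  [[0.0018, 0.026, 0], [0, 0, 1.05], 0],
  [[0.0018, 0.026, 0], [0, 0, 1.05], 0],
  [[0.0018, 0.026, 0], [0, 0, 1.05], 0],
  [[0.0014, 0.0226, 0], [0, 0, 1.05], 0],
  [[0.0012, 0.018, 0], [0, 0, 0.5], 0],
  [[0.0006, 0.01, 0], [0, 0, 0.5], 0],
  [[0, 0, 0], [0, 0, 0], 0],
  [[0, 0, 0], [0, 0, 0], 0],
])

```text
clock: 6.95
position: [0.4487, 0.1015, 0.1637]
orientation: [180.0, 0.0, 5.7]
force: [0.4, -0.5, -3.0]
grip_width: 0.0231
```

Run:
```python
from h import *
s=bot.observe(); print({k:np.round(s[k],4) for k in('clock','position','orientation','force','grip_width')})
for n in('wrist','scene','top'):
    c=bot.camera_info(n); im,d=bot.grab_frame(n); P=(wcloud if n=='wrist' else cloud)(d,c)
    np.savez(f'c_{n}.npz',im=im,d=d,P=P,c=c); cv2.imwrite(f'pics/c_{n}.png',im[...,::-1])
```

```text
{'clock': np.float64(6.95), 'position': array([0.4487, 0.1015, 0.1637]), 'orientation': array([1.799874e+02, 1.570000e-02, 5.694300e+00]), 'force': array([ 0.4335, -0.5259, -3.0283]), 'grip_width': np.float64(0.0231)}
```

View pics/c_wrist.png

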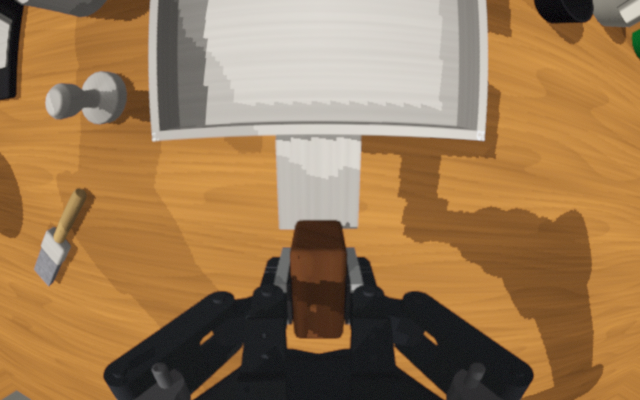

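The tray hangs straight in the grip (neck at (318,180), rear rim at row 130), but the cage is out of the wrist's view. I'll compare tray and cage in the top camera's cloud, which shows both in one view.

Run:
```python
from h import *
v,u=np.mgrid[:400,:640]
yaw=np.radians(5.8); ex=np.array([np.cos(yaw),np.sin(yaw)]); ey=np.array([-ex[1],ex[0]]); C=np.array([.7075,.1283])
def big(m):
    n,l,s,_=cv2.connectedComponentsWithStats(m.astype(np.uint8),connectivity=4); return l==1+s[1:,4].argmax()
im,d,P=load('top','c'); hsv=cv2.cvtColor(im,cv2.COLOR_RGB2HSV)
c=bot.camera_info('top'); Rm=rot(c['rotation']); O=np.array(c['origin'])
D=np.stack([(u-c['cx'])/c['fx'],-(v-c['cy'])/c['fy'],-np.ones_like(u,float)],-1)@Rm.T
onz=lambda z:(O+D*((z-O[2])/D[...,2])[...,None])[...,:2]
S=np.dstack([(P[...,:2]-C)@ex,(P[...,:2]-C)@ey,P[...,2]])
t=(d>0)&(S[...,0]>-.215)&(S[...,0]<-.07)&(abs(S[...,1])<.1)&(S[...,2]>.12)&(S[...,2]<.2)&(hsv[...,1]<60)&(hsv[...,2]>90)
t=big(t)
# sheet plane, inner area
m=t&(abs(S[...,1])<.055)&(S[...,0]>-.175)&(S[...,0]<-.1); A=np.c_[S[m][:,:2],np.ones(m.sum())]
co,*_=np.linalg.lstsq(A,S[m][:,2],rcond=None); r=S[m][:,2]-A@co; k=abs(r)<.008; co,*_=np.linalg.lstsq(A[k],S[m][k][:,2],rcond=None)
print('sheet top plane slopes deg',np.degrees(co[:2]).round(2),'z at x=-.14',(co[2]-.14*co[0]).round(4),'n',k.sum())
# rims: side edges at rim height .1485+.027
Q=onz(.1755); q=np.dstack([(Q-C)@ex,(Q-C)@ey])
for x0 in(-.185,-.175,-.165,-.155,-.145,-.135,-.125):
    b=t&(abs(q[...,0]-x0)<.005); y=q[b][:,1]; print('tray',x0,y.min().round(4),y.max().round(4),((y.max()+y.min())/2).round(4))
print('tray x range sheet plane',[(((onz(.15)[t]-C)@ex).min()).round(4),(((onz(.15)[t]-C)@ex).max()).round(4)])
# walls top
Q=onz(.1885); q=np.dstack([(Q-C)@ex,(Q-C)@ey])
w=(d>0)&(S[...,2]>.175)&(abs(S[...,0])<.08)&(hsv[...,1]<60)&(hsv[...,2]>90)
for sg in(1,-1):
    b=big(w&(sg*S[...,1]>.03)); 
    print('wall',sg,'z',np.median(S[b][:,2]).round(4),'x',q[b][:,0].min().round(4),q[b][:,0].max().round(4))
    for x0 in(-.035,-.02,-.005,.01,.025,.035):
        e=b&(abs(q[...,0]-x0)<.006); y=q[e][:,1]; print('  ',x0,y.min().round(4),y.max().round(4))
# wrist: sheet/rim heights
im,d,P=load('wrist','c'); S=np.dstack([(P[...,:2]-C)@ex,(P[...,:2]-C)@ey,P[...,2]])
m=(d>0)&(abs(S[...,1])<.05)&(S[...,0]>-.18)&(S[...,0]<-.1)&(S[...,2]>.1)&(S[...,2]<.2); A=np.c_[S[m][:,:2],np.ones(m.sum())]
co,*_=np.linalg.lstsq(A,S[m][:,2],rcond=None); print('wrist plane',np.degrees(co[:2]).round(2),(co[2]-.14*co[0]).round(4),m.sum(),'x max',S[m][:,0].max())
m=(u>285)&(u<350)&(v>145)&(v<215)&(d>0); print('neck z',np.median(S[m][:,2]),S[m].mean(0))
# side rims in wrist: rear corners
m=(d>0)&(S[...,2]>.165)&(S[...,2]<.19)&(S[...,0]>-.195)&(S[...,0]<-.12)&(abs(S[...,1])<.1); print('rim z',np.median(S[m][:,2]))
for x0 in(-.18,-.17,-.16,-.15):
    b=m&(abs(S[...,0]-x0)<.005); y=S[b][:,1]; print('wrist',x0,np.percentile(y,[1,99]).round(4)) if b.sum() else 0
```

```text
sheet top plane slopes deg [-0.67  0.03] z at x=-.14 0.1534 n 905
tray -0.185 -0.074 0.0697 -0.0022
tray -0.175 -0.0726 0.0718 -0.0004
tray -0.165 -0.0739 0.0709 -0.0015
tray -0.155 -0.0742 0.0718 -0.0012
tray -0.145 -0.0732 0.0715 -0.0008
tray -0.135 -0.0721 0.0703 -0.0009
tray -0.125 -0.0731 0.0719 -0.0006
tray x range sheet plane [np.float64(-0.1897), np.float64(-0.0908)]
wall 1 z 0.1884 x -0.0524 0.055
   -0.035 0.051 0.0798
   -0.02 0.0495 0.0811
   -0.005 0.0507 0.0811
   0.01 0.0492 0.0806
   0.025 0.0501 0.0809
   0.035 0.0489 0.0806
wall -1 z 0.1883 x -0.0524 0.054
   -0.035 -0.0794 -0.048
   -0.02 -0.0801 -0.0493
   -0.005 -0.08 -0.0486
   0.01 -0.0793 -0.0484
   0.025 -0.0806 -0.0491
   0.035 -0.0792 -0.0487
wrist plane [-0.25  0.01] 0.1529 22146 x max -0.12451220433971075
neck z 0.1542551853824405 [-0.21626397 -0.00121875  0.15425083]
rim z 0.17460097639173267
wrist -0.18 [-0.0744  0.0714]
wrist -0.17 [-0.0745  0.0714]
wrist -0.16 [-0.0744  0.0715]
wrist -0.15 [-0.0743  0.0714]
```

Tray underside is about 0.148, almost level, and about 1.7 mm right of the cage centre. Rail top estimate is 0.1464. Correcting by +1.8 mm in y and +1 mm in z, then easing the nose in.

Emit:
send_rows([
  [[-0.0002, 0.0018, 0.001], [0, 0, 0], 0],
  [[0.00995, 0.001, 0], [0, 0, 0], 0],
  [[0.00995, 0.001, 0], [0, 0, 0], 0],
  [[0.00995, 0.001, 0], [0, 0, 0], 0],
  [[0.00995, 0.001, 0], [0, 0, 0], 0],
  [[0.00995, 0.001, 0], [0, 0, 0], 0],
  [[0.005, 0.0005, 0], [0, 0, 0], 0],
  [[0, 0, 0], [0, 0, 0], 0],
  [[0, 0, 0], [0, 0, 0], 0],
])

```text
clock: 8.22
position: [0.503, 0.1095, 0.1647]
orientation: [-180.0, 0.0, 5.8]
force: [0.4, 0.1, -2.8]
grip_width: 0.0232
```

Run:
```python
from h import *
s=bot.observe(); print({k:np.round(s[k],4) for k in('clock','position','orientation','force','ft_torque')})
ims=[]
for n in('wrist','scene','top'):
    c=bot.camera_info(n); im,d=bot.grab_frame(n); P=(wcloud if n=='wrist' else cloud)(d,c)
    np.savez(f'd_{n}.npz',im=im,d=d,P=P); ims.append(im)
f=lambda a:cv2.resize(a,(640,290),interpolation=cv2.INTER_CUBIC)
cv2.imwrite('pics/d.png',np.vstack([f(ims[0][:290]),f(ims[1][180:289,270:510])])[...,::-1])
```

```text
{'clock': np.float64(8.225), 'position': array([0.503 , 0.1095, 0.1647]), 'orientation': array([-1.799985e+02,  1.420000e-02,  5.755900e+00]), 'force': array([ 0.405 ,  0.1496, -2.7616]), 'ft_torque': array([-0.0036,  0.3055, -0.0098])}
```

View pics/d.png

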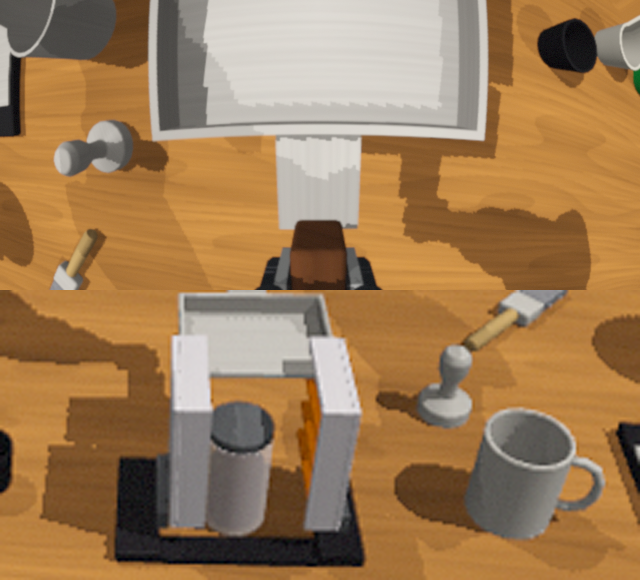

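The nose edge is between the walls in the scene view (nose near (265,375)), with no contact force. Continuing in small steps.

Emit:
send_rows([
  [[0.005, 0.0005, 0], [0, 0, 0], 0],
  [[0.005, 0.0005, 0], [0, 0, 0], 0],
  [[0.005, 0.0005, 0], [0, 0, 0], 0],
  [[0, 0, 0], [0, 0, 0], 0],
])

```text
clock: 8.88
position: [0.5186, 0.1111, 0.1647]
orientation: [-180.0, 0.0, 5.7]
force: [0.1, -1.3, -2.1]
grip_width: 0.0231
```

Emit:
send_rows([
  [[0.005, 0.0005, 0], [0, 0, 0], 0],
  [[0.005, 0.0005, 0], [0, 0, 0], 0],
  [[0, 0, 0], [0, 0, 0], 0],
])

```text
clock: 9.25
position: [0.5286, 0.112, 0.1647]
orientation: [-180.0, 0.0, 5.7]
force: [0.3, -0.1, -2.2]
grip_width: 0.0236
```

Emit:
send_rows([
  [[0.005, 0.0005, 0], [0, 0, 0], 0],
  [[0.005, 0.0005, 0], [0, 0, 0], 0],
  [[0.005, 0.0005, 0], [0, 0, 0], 0],
  [[0, 0, 0], [0, 0, 0], 0],
])

```text
clock: 9.75
position: [0.5436, 0.1135, 0.1647]
orientation: [-180.0, 0.0, 5.7]
force: [0.2, -0.4, -2.8]
grip_width: 0.0231
```

Emit:
send_rows([
  [[0.005, 0.0005, 0], [0, 0, 0], 0],
  [[0.005, 0.0005, 0], [0, 0, 0], 0],
  [[0.005, 0.0005, 0], [0, 0, 0], 0],
  [[0.005, 0.0005, 0], [0, 0, 0], 0],
  [[0, 0, 0], [0, 0, 0], 0],
])

```text
clock: 10.38
position: [0.5636, 0.1155, 0.1647]
orientation: [-180.0, 0.0, 5.7]
force: [-0.1, 0.5, -2.2]
grip_width: 0.0233
```

Sliding freely. Next I'll feel downward for the rails before pressing home.

Emit:
send_rows([
  [[0.005, 0.0005, -0.001], [0, 0, 0], 0],
  [[0.005, 0.0005, -0.0005], [0, 0, 0], 0],
  [[0, 0, 0], [0, 0, 0], 0],
])

```text
clock: 10.75
position: [0.5736, 0.1165, 0.1631]
orientation: [-180.0, 0.0, 5.7]
force: [0.1, 0.1, -3.3]
grip_width: 0.0233
```

Emit:
send_rows([
  [[0, 0, -0.0007], [0, 0, 0], 0],
  [[0, 0, 0], [0, 0, 0], 0],
])

```text
clock: 11.0
position: [0.5732, 0.1165, 0.1625]
orientation: [-180.0, 0.0, 5.8]
force: [-1.2, 0.2, -3.3]
grip_width: 0.0233
```

Emit:
send_rows([
  [[0, 0, -0.0005], [0, 0, 0], 0],
  [[0, 0, 0], [0, 0, 0], 0],
])

```text
clock: 11.25
position: [0.5733, 0.1165, 0.1621]
orientation: [-180.0, -0.0, 5.8]
force: [-0.7, -0.3, -3.2]
grip_width: 0.0228
```

Emit:
send_rows([
  [[0, 0, -0.0005], [0, 0, 0], 0],
  [[0, 0, 0], [0, 0, 0], 0],
])

```text
clock: 11.5
position: [0.5733, 0.1165, 0.1616]
orientation: [-180.0, -0.0, 5.8]
force: [-0.6, 0.7, -1.2]
grip_width: 0.0232
```

Emit:
send_rows([
  [[0, 0, -0.0005], [0, 0, 0], 0],
  [[0, 0, 0], [0, 0, 0], 0],
])

```text
clock: 11.75
position: [0.5734, 0.1165, 0.1613]
orientation: [-180.0, -0.0, 5.8]
force: [-1.2, -0.1, 1.9]
grip_width: 0.0235
```

Emit:
send_rows([
  [[0, 0, -0.0005], [0, 0, 0], 0],
  [[0, 0, 0], [0, 0, 0], 0],
])

```text
clock: 12.0
position: [0.5734, 0.1165, 0.1609]
orientation: [-180.0, -0.0, 5.8]
force: [-4.3, -1.1, 5.0]
grip_width: 0.023
```

Rails felt at TCP z ≈ 0.1614. Easing up by 0.7 mm and pushing on.

Emit:
send_rows([
  [[0, 0, 0.0007], [0, 0, 0], 0],
  [[0.003, 0.0003, 0], [0, 0, 0], 0],
  [[0.003, 0.0003, 0], [0, 0, 0], 0],
  [[0, 0, 0], [0, 0, 0], 0],
])

```text
clock: 12.5
position: [0.5798, 0.1171, 0.1612]
orientation: [-180.0, -0.0, 5.7]
force: [1.5, 0.4, 0.4]
grip_width: 0.0234
```

Emit:
send_rows([
  [[0.002, 0.0002, 0], [0, 0, 0], 0],
  [[0.002, 0.0002, 0], [0, 0, 0], 0],
  [[0, 0, 0], [0, 0, 0], 0],
])

```text
clock: 12.88
position: [0.5835, 0.1175, 0.1613]
orientation: [-180.0, -0.0, 5.8]
force: [-0.8, 0.2, -0.3]
grip_width: 0.0234
```

Emit:
send_rows([
  [[0.001, 0.0001, 0], [0, 0, 0], 0],
  [[0.001, 0.0001, 0], [0, 0, 0], 0],
  [[0, 0, 0], [0, 0, 0], 0],
])

```text
clock: 13.25
position: [0.5854, 0.1177, 0.1613]
orientation: [-180.0, -0.0, 5.8]
force: [-0.7, 0.6, 0.7]
grip_width: 0.0231
```

Emit:
send_rows([
  [[0.001, 0.0001, 0], [0, 0, 0], 0],
  [[0, 0, 0], [0, 0, 0], 0],
])

```text
clock: 13.5
position: [0.5864, 0.1178, 0.1613]
orientation: [-180.0, -0.0, 5.8]
force: [-0.6, -0.6, 1.1]
grip_width: 0.0231
```

Emit:
send_rows([
  [[0.001, 0.0001, 0], [0, 0, 0], 0],
  [[0, 0, 0], [0, 0, 0], 0],
])

```text
clock: 13.75
position: [0.5873, 0.1179, 0.1613]
orientation: [-180.0, 0.0, 5.8]
force: [-2.8, 0.3, 1.4]
grip_width: 0.0235
```

Emit:
send_rows([
  [[0.001, 0.0001, 0], [0, 0, 0], 0],
  [[0, 0, 0], [0, 0, 0], 0],
])

```text
clock: 14.0
position: [0.5876, 0.118, 0.1613]
orientation: [180.0, 0.1, 5.8]
force: [-10.1, -1.4, 7.5]
grip_width: 0.0232
```

Emit:
send_rows([
  [[0.0007, 0.0001, 0], [0, 0, 0], 0],
  [[0, 0, 0], [0, 0, 0], 0],
])

```text
clock: 14.25
position: [0.5877, 0.1181, 0.1612]
orientation: [180.0, 0.2, 5.8]
force: [-14.8, -2.7, 10.4]
grip_width: 0.0232
```

Force rises to about 15 N with x saturated at 0.5877, matching the expected home depth, so it's on the stops. Unloading, then releasing slowly.

Emit:
send_rows([
  [[-0.0014, -0.0001, 0], [0, 0, 0], 0],
  [[0, 0, 0], [0, 0, 0], 0],
])

```text
clock: 14.5
position: [0.5874, 0.1181, 0.1613]
orientation: [-180.0, 0.0, 5.8]
force: [-4.9, -0.7, 3.5]
grip_width: 0.0235
```

Emit:
send_rows([
  [[-0.0004, 0, 0], [0, 0, 0], 0.4],
  [[0, 0, 0], [0, 0, 0], 0.5],
  [[0, 0, 0], [0, 0, 0], 0.7],
  [[0, 0, 0], [0, 0, 0], 0.9],
  [[0, 0, 0], [0, 0, 0], 1],
  [[0, 0, 0], [0, 0, 0], 1],
])

```text
clock: 15.25
position: [0.5872, 0.118, 0.1612]
orientation: [-180.0, 0.0, 5.8]
force: [0.6, 0.1, 0.1]
grip_width: 0.0852
```

Emit:
send_rows([
  [[0, 0, 0.01], [0, 0, 0], 1],
  [[0, 0, 0.02], [0, 0, 0], 1],
  [[0, 0, 0.03], [0, 0, 0], 1],
  [[0, 0, 0.03], [0, 0, 0], 1],
  [[-0.02, 0, 0.03], [0, 0, 0], 1],
  [[-0.04, 0, 0.01], [0, 0, 0], 1],
  [[-0.04, 0, 0], [0, 0, 0], 1],
  [[-0.03, 0, 0], [0, 0, 0], 1],
  [[0, 0, 0], [0, 0, 0], 1],
  [[0, 0, 0], [0, 0, 0], 1],
])

```text
clock: 16.5
position: [0.4578, 0.118, 0.2919]
orientation: [-180.0, -0.1, 5.7]
force: [-0.5, 0.7, 0.8]
grip_width: 0.0857
```

```bash
cat > chk.py <<'E'
from h import *
s=bot.observe(); print({k:np.round(s[k],4) for k in('clock','position','orientation','force')})
ims=[]; S={}
yaw=np.radians(5.8); ex=np.array([np.cos(yaw),np.sin(yaw)]); ey=np.array([-ex[1],ex[0]]); C=np.array([.7075,.1283])
for n in('wrist','scene','top'):
    c=bot.camera_info(n); im,d=bot.grab_frame(n); P=(wcloud if n=='wrist' else cloud)(d,c); ims.append(im)
    q=np.dstack([(P[...,:2]-C)@ex,(P[...,:2]-C)@ey,P[...,2]]); q[d==0]=9; S[n]=q
f=lambda a:cv2.resize(a,(640,290),interpolation=cv2.INTER_CUBIC)
cv2.imwrite('pics/e.png',np.vstack([f(ims[0][:290]),f(ims[1][180:289,270:510])])[...,::-1])
for n in('wrist','top'):
    q=S[n]; m=(abs(q[...,1])<.04)&(q[...,0]>-.042)&(q[...,0]<.04)&(q[...,2]>.13)&(q[...,2]<.165); A=np.c_[q[m][:,:2],np.ones(m.sum())]
    co,*_=np.linalg.lstsq(A,q[m][:,2],rcond=None); print(n,'slopes deg',np.degrees(co[:2]).round(2),'z0',co[2].round(4),m.sum(),'x',np.percentile(q[m][:,0],[1,99]).round(4))
    g=(abs(q[...,1])<.03)&(q[...,0]>-.16)&(q[...,0]<-.08)&(q[...,2]>.178)&(q[...,2]<.195)
    if g.sum()>20: print(n,'grip',cv2.minAreaRect(q[g][:,:2].astype(np.float32)),np.median(q[g][:,2]))
E
python3 chk.py
```

```text
{'clock': np.float64(16.5), 'position': array([0.4578, 0.118 , 0.2919]), 'orientation': array([-1.799955e+02, -6.390000e-02,  5.744200e+00]), 'force': array([-0.5224,  0.7191,  0.8426])}Traceback (most recent call last):
  File "chk.py", line 12, in <module>
    co,*_=np.linalg.lstsq(A,q[m][:,2],rcond=None); print(n,'slopes deg',np.degrees(co[:2]).round(2),'z0',co[2].round(4),m.sum(),'x',np.percentile(q[m][:,0],[1,99]).round(4))
                                                                                                                                    ~~~~~~~~~~~~~^^^^^^^^^^^^^^^^^^
    return _quantile_unchecked(
        a, q, axis, out, overwrite_input, method, keepdims, weights)
    return _ureduce(a,
                    func=_quantile_ureduce_func,
    ...<5 lines>...
                    overwrite_input=overwrite_input,
                    method=method)
    r = func(a, **kwargs)
    result = _quantile(arr,
                       quantiles=q,
    ...<2 lines>...
                       out=out,
                       weights=wgt)
    slices_having_nans = np.isnan(arr[-1, ...])
                                  ~~~^^^^^^^^^
IndexError: index -1 is out of bounds for axis 0 with size 0
```

View pics/e.png

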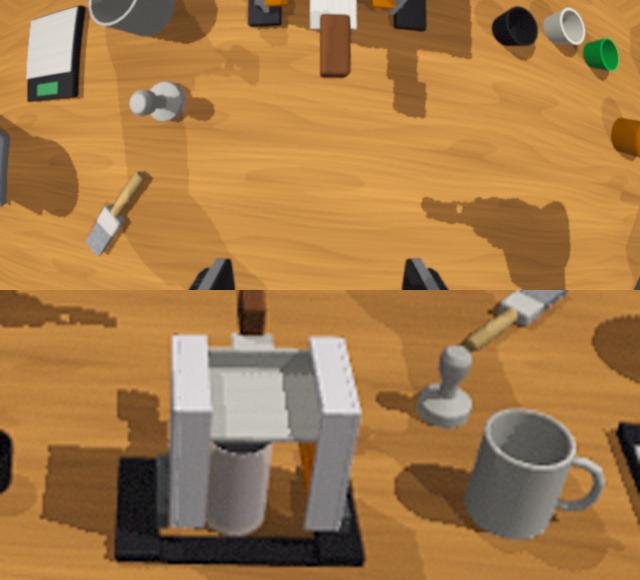

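The scene view shows the tray in the bay on the top rails above the canister's lid (nose edge around (265,438)), with the gripper clear. Checking depth and tilt with the top camera and the grip block with the wrist.

```bash
sed -i "s/print(n,'slopes/m.sum()>20 and print(n,'slopes/; s/np.percentile(q\[m\]\[:,0\],\[1,99\]).round(4)/q[m][:,0].max()/; s/    co,\*_=/    if m.sum()>20: co,*_=/" chk.py
cat >> chk.py <<'E'
q=S['top']; v,u=np.mgrid[:400,:640]
l=(np.hypot(q[...,0]+.002,q[...,1]+.015)<.03)&(q[...,2]>.11)&(q[...,2]<.135); print('lid px seen',l.sum())
hs=cv2.cvtColor(ims[2],cv2.COLOR_RGB2HSV); t=(abs(q[...,1])<.045)&(q[...,2]>.14)&(q[...,2]<.162)&(hs[...,1]<60)
print('sheet x range',np.percentile(q[t][:,0],[1,99]).round(4))
E
python3 chk.py
```

```text
{'clock': np.float64(16.65), 'position': array([0.4577, 0.118 , 0.2912]), 'orientation': array([-1.799773e+02,  1.530000e-02,  5.740800e+00]), 'force': array([-0.2311,  0.1263,  0.0519])}
wrist grip ((-0.12241081148386002, 0.0006628241389989853), (0.04994668439030647, 0.02382889948785305), 0.05269845202565193) 0.18579209679933306
top slopes deg [-0.24 -0.08] z0 0.1515 792 x 0.03973086200993738
top grip ((-0.12195456027984619, 0.001569279469549656), (0.049936387687921524, 0.02419111132621765), 0.44681641459465027) 0.18612770844731152
lid px seen 0
sheet x range [-0.0937  0.0467]
```

Grip block reads 2 mm short of -0.120 in my frame, which is within calibration error. Cross-checking the nose edge in the same camera, before and after.

Run:
```python
from h import *
v,u=np.mgrid[:400,:640]; yaw=np.radians(5.8); ex=np.array([np.cos(yaw),np.sin(yaw)]); ey=np.array([-ex[1],ex[0]]); C=np.array([.7075,.1283])
c=bot.camera_info('top'); Rm=rot(c['rotation']); O=np.array(c['origin'])
def ray(u,v,z):
    D=np.stack([(u-c['cx'])/c['fx'],-(v-c['cy'])/c['fy'],-np.ones_like(u,float)],-1)@Rm.T
    Q=(O+D*((z-O[2])/D[...,2])[...,None])[...,:2]-C; return Q@ex,Q@ey
im2,d2=bot.grab_frame('top')
def edges(im,lab,xn,xb,z0):
    g=cv2.cvtColor(im,cv2.COLOR_RGB2HSV)[...,1].astype(float)
    for nm,x0,z in(('nose',xn,z0),('rear rim',xb,z0+.027)):
        ys=np.arange(-.04,.041,.004); xs=x0+np.arange(-.014,.0141,.0005); out=[]
        for y in ys:
            w=C+xs[:,None]*ex+y*ey; pc=(np.c_[w,np.full(len(w),z)]-O)@Rm
            uu=(c['cx']-c['fx']*pc[:,0]/pc[:,2]).astype(np.float32); vv=(c['cy']+c['fy']*pc[:,1]/pc[:,2]).astype(np.float32)
            p=cv2.remap(g.astype(np.float32),uu[None],vv[None],cv2.INTER_LINEAR)[0]; out.append(xs[np.abs(np.gradient(cv2.GaussianBlur(p[None],(9,1),0)[0])).argmax()])
        print(lab,nm,np.median(out).round(4),np.std(out).round(4))
edges(load('top','c')[0],'c (TCP x -.2602)',-.09,-.19,.153)
edges(load('top','d')[0],'d TCP %.4f'%((np.array([.503,.1095])-C)@ex),-.035,-.135,.153)
edges(im2,'now',.05,-.05,.151)
```

```text
c (TCP x -.2602) nose -0.0895 0.0007
c (TCP x -.2602) rear rim -0.1865 0.0072
d TCP -0.2054 nose -0.0345 0.0051
d TCP -0.2054 rear rim -0.136 0.0076
now nose 0.0495 0.0006
now rear rim -0.059 0.0042
```

The nose check puts the tray about 1 mm from where it pressed on the stops (tolerance 4 mm). It is flat within 0.3° and its underside is at about 0.1465. Handing in.

```bash
python3 -c "
from station import bot
print(bot.hand_in())"
```

```text
the job is handed in; nothing more can be done
None
```

The tray is in the stand on the top rails, released, and the job is handed in at about 17 s on the robot's clock. I used the top pair because the canister is the thing standing in the bay.

- **Insertion:** I pinched the tray by its wooden grip and slid it in nose first. There was no significant force on the way in. I felt the rails, then pressed on the back stops until the wrist read about 15 N, well under the 30 N limit. I unloaded to about 5 N before opening the fingers and backing clear.
- **Last checks (top camera):** The tray is flat within about 0.3°, in line with the stand within about 0.5°, and about 1 mm off the cage's centre line. Its underside is about 0.1465 m up, matching the rail height I estimated. The nose edge is about 1 mm from where it pressed home.
- **Disagreement:** The grip block read about 2 mm short of home in both the wrist and top cameras, against about 1 mm from the nose edge. Both are inside the 4 mm tolerance.
- **Other objects:** In the final pictures the canister and the other objects looked undisturbed, but I did not measure their positions again.

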